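# Pack the bowl blank in the tilted jig

### The arm

A 6-joint arm with a two-finger parallel gripper is mounted at the origin on the work surface. World frame = base frame: x ahead of the robot, y to its left, z up, the work surface at z = 0. Lengths are in m, angles in degrees, forces in N, time in s.
With the tool pointing down it reaches from about 0.25 to 0.725 m from the base axis. Payload 9.7 kg.
Tool frame: the origin (TCP) lies at the very end of the fingers, on their centre line; the grasp point (between the pads) lies 19 mm behind it; x points along the fingers, z is the direction in which the jaws open and shut, and the axes are right-handed (so a half turn about x gives the same grasp; the last joint's range is limited). The gripper opens to 85 mm and grips with 20 to 120 N. Pads are 22 mm wide; open, the fingers measure 114 mm over their backs; the gripper's body (76 mm by 85 mm) begins 54 mm behind the grasp point. The pads swing forward as they close: fully open they stand 13 mm farther back than shut.
Start: joints at [66.864, 4.979, 10.078, 95.1, 0, 90], TCP at [0.216, 0.506, 0.231] pointing down, gripper open.
Joint ranges: [-179.16, 179.16], [-48.56, 103.87], [-65.8, 70.77], [-126.05, 130.52], [-82.76, 87.17], [-180, 180]. Speed limits (degrees/s): [127.2, 127.2, 147.25, 180, 180, 180].

### API

Orientations are given as [roll, pitch, yaw] about the fixed x, y, z axes, in that order (R = Rz(yaw) Ry(pitch) Rx(roll)).
In Python, from workcell import sensors, vision, job_done gives the robot as it stands.
- The arm moves only by the tool carry_out, never from a script. Its argument "increments" is a list of rows, each a list of 7 numbers: the turn, a rotation vector about the tool's x, y, z in degrees, then the shift along the tool's x, y, z in mm, then the opening in per cent of the stroke, from 0 (shut) to 100 (fully open). A call has 1 to 12 rows; each row shifts and turns the commanded pose from where the row before left it, along the tool's axes as they then stand; what a row does not reach is not made up. A row lasts 1/8 s, in which the tool goes at most 62.5 mm and 10.7 degrees, less where a joint would pass 70% of its speed; a pose out of reach is approached as far as the arm can. A call is refused whole if a number of a shift passes 62.5 or a number of a turn 10.7, either way. A call with a gripper value outside its range is refused whole. The fingers move at their own pace and stop on an object; "squeeze" is the grip in N (left out, the last holds). Time passes only in rows, so rows that do not move let the fingers close. It gives the time, the measured TCP pose, the force and the opening at its end, in the units of the state.
- sensors.get_obs(): the state, without advancing time (a new reading comes with each control period).
- vision.camera(name): name is "scene" or "top" or "wrist"; returns the picture (420x560x3 uint8, red, green, blue); there is no depth.
- vision.calibration(name): a dict with "camera_matrix" (3x3 intrinsics, pixels), "extrinsics" (4x4, takes a point from world to camera coordinates); the wrist camera has in their place "mount" (4x4, takes a point from camera to tool coordinates, whose origin is the TCP and whose axes are the tool frame's). Camera axes: x right, y up, looking along -z (the intrinsics and any distortion apply to the point x, -y, -z); pixel columns grow to the right and rows downward; lengths in m; the calibration is good to about 2 mm. A picture is of the moment at which its call begins: read the wrist's pose just before it. calibration takes no time and is no camera call.
- job_done(): hands the job in, once; it reports no verdict.
The state is a dict: "time": time; "q": joint angles; "qd": joint speeds; "joint_efforts": joint torques, N m; "ee_pos": TCP position; "tcp_rot": TCP orientation; "wrist_force": force on the tool from outside, world axes, zero at the start; "torque": the same for the moment, N m; "opening": finger opening in m.
Only numpy, scipy, OpenCV 4.12 (cv2) and the standard library are available. Lean on these libraries where they do the work, as an engineer would, in place of code of your own. Each camera call takes 0.05 s, during which the arm holds its last target.

### The job

There is a gap between the bowl blank and the blue pressure plate of the tilted jig. Try the packers from the rack in it until you find the one that goes right down onto the ledge and also pushes the plate's sprung pin back (too thick will not go in, too thin misses the pin), and leave that one standing there. The other two must end up hanging upright in the rack; do not disturb the gouge, the bowl or the tin.

Things in the scene. Friction and masses are not known exactly. Their poses are not given: they have to be found in the camera images.
- jig: Tilted jig fixed on the bench: plywood base 250 x 150 mm, steel chuck holding a pale bowl blank (disc 120 mm across, 45 mm thick), facing a blue plate 100 mm wide. Between blank and plate is the gap, open at top and ends, with a steel ledge as floor. It leans 30 deg: a packer goes in down and away, towards the jig's +x. Origin under the base's centre; x from chuck to plate, z up. Rigid.
- slot (a point): Gap frame: origin on the blank's face at the ledge, mid-width, 100 mm up. x = off the blank's face towards the plate; y along the gap; z up out of the gap, leaning 30 deg from vertical back over the blank. Blank's face: x = 0, up to z = 62 mm. Plate's face: x = 11.5, 15.5 or 19.5 mm (within 0.5), not told which; flat to z = 60 mm, then a lip flaring away up to 72 mm.
- pin (a joint): Sprung pin through the plate's middle, 36 mm above the ledge: round brass nose sticks 4.5 mm into the gap, red knob on the plate's outer side. 0 at rest; grows (m, up to 0.008) as it is pushed back and the red knob moves out, with 1 to 3 N. The right packer pushes it 2 to 4 mm; a too thin one lying on the blank's face does not reach it.
- rack: Dark wooden rack 270 mm long (y), 100 mm deep, fixed, its cross bars 100 mm above the bench. Three equal openings (x 34 mm, y 52 mm) at y = -82, 0 and +82 mm; a packer hangs upright in each, its handle's shoulders resting on the cross bars. Any packer may hang in any opening. The front and back rails are lower (top at 88 mm). Origin under its centre, z up.
- gouge: Bystander: bowl gouge with wooden handle, 340 mm long, 33 mm thick, lying on the bench.
- bowl: Bystander: small turned wooden bowl, 120 mm across, 50 mm high, standing on the bench. Origin under its centre.
- wax: Bystander: closed round tin, 80 mm across, 60 mm high, on the bench. Origin under its centre.
- packer_a_grip (a point): Packer 10 mm thick: aluminium plate 10 mm (x) by 44 mm (y), rounded nose at the bottom, under a pale wooden handle 26 (x) x 70 (y) x 50 mm (z). 135 mm long in all, 0.2 kg. The point is the handle's centre: 25 mm above the handle's underside, 110 mm above the nose tip; z from nose to handle. On the ledge it is 110 mm along the gap from it; hanging in the rack, 125 mm above the bench.
- packer_b_grip (a point): Packer 14 mm thick: aluminium plate 14 mm (x) by 44 mm (y), rounded nose at the bottom, under a pale wooden handle 26 (x) x 70 (y) x 50 mm (z). 135 mm long in all, 0.2 kg. The point is the handle's centre: 25 mm above the handle's underside, 110 mm above the nose tip; z from nose to handle. On the ledge it is 110 mm along the gap from it; hanging in the rack, 125 mm above the bench.
- packer_c_grip (a point): Packer 18 mm thick: aluminium plate 18 mm (x) by 44 mm (y), rounded nose at the bottom, under a pale wooden handle 26 (x) x 70 (y) x 50 mm (z). 135 mm long in all, 0.2 kg. The point is the handle's centre: 25 mm above the handle's underside, 110 mm above the nose tip; z from nose to handle. On the ledge it is 110 mm along the gap from it; hanging in the rack, 125 mm above the bench.
Things that resemble listed ones, but are neither listed nor needed, are in the scene too. Leave any black look-alike of the part that bears packer_c_grip alone.

How it is judged:
By the outcome, as a careful person would: the job done as asked, in the order asked, and still so for the second after the job is handed in, with the robot touching nothing.
It also fails if it takes over 72 s, if anything falls off the work surface, if the arm or the gripper's body presses on something with over 40 N, if the wrist force passes 120 N, or if a joint passes its speed limit or range.

## Working session

There is one attempt and no reset: what is moved stays moved. The work goes in short steps, Python scripts to look and compute and a tool call to move; the robot and the scene stay as the last step left them, time stands still between calls to the robot, and variables do not carry over. Pictures are saved under pics/ and viewed, and the job is handed in when it is done.

Besides the shell and the picture viewer there is one more tool, called after ">>>" by a JSON object that holds its "method" and its "body". carry_out: Moves the arm, as the interface text tells. Its arguments: {"type":"object","properties":{"increments":{"type":"array"},"squeeze":{"type":"number"}},"required":["increments"]}

```bash
mkdir -p pics; ls
python3 - <<'E'
from workcell import sensors, vision
import cv2, numpy as np
o=sensors.get_obs(); print(o)
for n in ["scene","top","wrist"]:
    im=vision.camera(n); cv2.imwrite(f"pics/{n}0.png",im[:,:,::-1])
    print(n,vision.calibration(n))
E
```

```text
pics
{'time': 0.0, 'q': array([6.68652418e+01, 5.00944894e+00, 1.00336625e+01, 9.51003141e+01,
       7.43002199e-05, 8.99991657e+01]), 'qd': array([-0.01608797,  0.01558431, -0.00091271,  0.05690719,  0.0450849 ,
       -0.01463339]), 'joint_efforts': array([ 3.88774852e-04, -5.20381773e+01,  4.64801037e+01,  1.63386570e-02,
       -8.14322152e-05, -3.09521880e-06]), 'ee_pos': array([0.21599689, 0.5055485 , 0.23059183]), 'tcp_rot': array([ 179.94322549,   89.92389939, -113.19069854]), 'wrist_force': array([-0.6784998 ,  0.75697711, -0.6037881 ]), 'torque': array([ 0.02613639, -0.01546677, -0.01918296]), 'opening': 0.08544644491779674}
scene {'camera_matrix': array([[406.31787356,   0.        , 276.02594989],
       [  0.        , 406.31787356, 209.41220205],
       [  0.        ,   0.        ,   1.        ]]), 'extrinsics': array([[-0.73150551,  0.68170983, -0.01309222,  0.47061152],
       [-0.48377743, -0.50539276,  0.71451911,  0.22018915],
       [ 0.48047798,  0.52900838,  0.69949342, -1.51489397],
       [ 0.        ,  0.        ,  0.        ,  1.        ]])}
top {'camera_matr
[... 249 characters left out ...]
14955, -0.01897143,  0.12360966, -0.65247009],
       [-0.12342386,  0.01067498,  0.99229663, -1.50264919],
       [ 0.        ,  0.        ,  0.        ,  1.        ]])}
wrist {'camera_matrix': array([[358.11876849,   0.        , 285.43349238],
       [  0.        , 358.11876849, 217.14364932],
       [  0.        ,   0.        ,   1.        ]]), 'mount': array([[ 2.45487059e-04,  2.64004647e-01, -9.64521377e-01,
        -1.41843043e-01],
       [-4.28826940e-06,  9.64521406e-01,  2.64004654e-01,
         6.77240631e-02],
       [ 9.99999970e-01, -6.06735985e-05,  2.37909646e-04,
         8.54045280e-04],
       [ 0.00000000e+00,  0.00000000e+00,  0.00000000e+00,
         1.00000000e+00]])}
```

View pics/scene0.png

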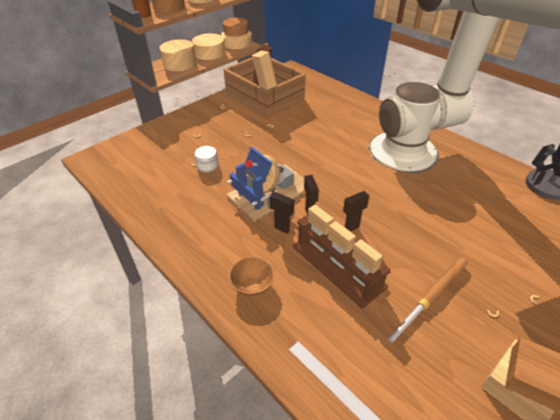

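View pics/top0.png

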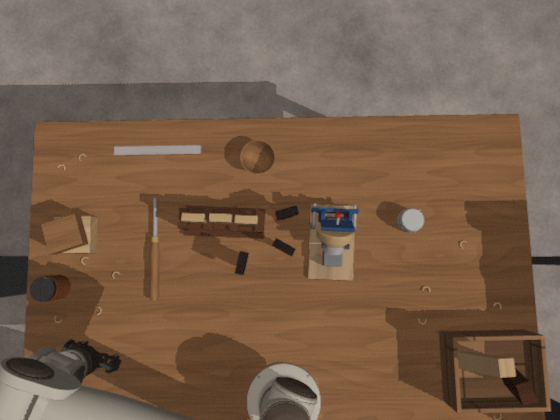

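View pics/wrist0.png

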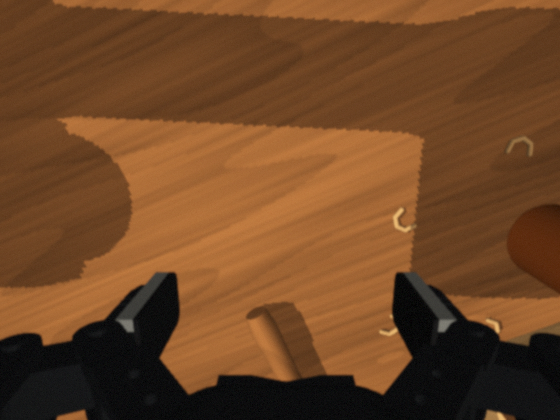

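```bash
cat > h.py <<'E'
from workcell import sensors, vision
import cv2, numpy as np
from scipy.spatial.transform import Rotation as R
def toolT(o=None):
    o=o or sensors.get_obs(); T=np.eye(4)
    T[:3,:3]=R.from_euler('xyz',o['tcp_rot'],degrees=True).as_matrix(); T[:3,3]=o['ee_pos']; return T
def ray(name,uv,T=None):
    c=vision.calibration(name);K=c['camera_matrix']
    if name=='wrist': M=T@c['mount']
    else: M=np.linalg.inv(c['extrinsics'])
    d=np.array([(uv[0]-K[0,2])/K[0,0],-(uv[1]-K[1,2])/K[1,1],-1.])
    d=M[:3,:3]@d; return M[:3,3],d/np.linalg.norm(d)
def onz(name,uv,z,T=None):
    p,d=ray(name,uv,T); return p+d*(z-p[2])/d[2]
def tri(rs):
    A=0;b=0
    for p,d in rs:
        P=np.eye(3)-np.outer(d,d);A=A+P;b=b+P@p
    x=np.linalg.solve(A,b); return x,[float(np.linalg.norm((np.eye(3)-np.outer(d,d))@(x-p)))*1000 for p,d in rs]
def proj(name,X,T=None):
    c=vision.calibration(name);K=c['camera_matrix']
    E=np.linalg.inv(T@c['mount']) if name=='wrist' else c['extrinsics']
    q=E[:3,:3]@np.asarray(X)+E[:3,3]; return K[0,2]+K[0,0]*q[0]/-q[2],K[1,2]+K[1,1]*-q[1]/-q[2]
def crop(f,x0,y0,w,h,s,out):
    im=cv2.imread(f)[y0:y0+h,x0:x0+w]; cv2.imwrite(out,cv2.resize(im,None,fx=s,fy=s,interpolation=cv2.INTER_CUBIC))
def snap(name,f):
    T=toolT(); im=vision.camera(name); cv2.imwrite(f,im[:,:,::-1]); np.save(f[:-4]+'.npy',T); return T
E
python3 -c "
from h import *
crop('pics/top0.png',170,190,200,110,4,'pics/t1.png')
crop('pics/scene0.png',210,130,190,180,4,'pics/s1.png')
for uv in [(193,217),(220,217),(246,219),(287,213),(284,247),(242,263)]: print(onz('top',uv,.15))
print(onz('top',(333,248),0.05),onz('top',(156,250),.03),onz('top',(257,157),.05),onz('top',(412,220),.06))
"
```

```text
[0.58883133 0.26632377 0.15      ]
[0.58721729 0.18330751 0.15      ]
[0.57948458 0.10336202 0.15      ]
[ 0.59558562 -0.02332198  0.15      ]
[ 0.49137624 -0.01178747  0.15      ]
[0.445492   0.11708875 0.15      ]
[ 0.4869637  -0.17441091  0.05      ] [0.49242645 0.40905065 0.03      ] [0.79536316 0.07000204 0.05      ] [ 0.57300968 -0.43593072  0.06      ]
```

View pics/t1.png

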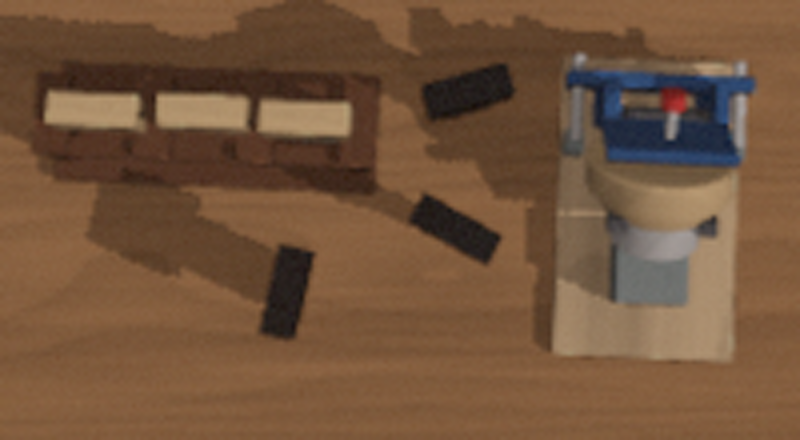

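View pics/s1.png

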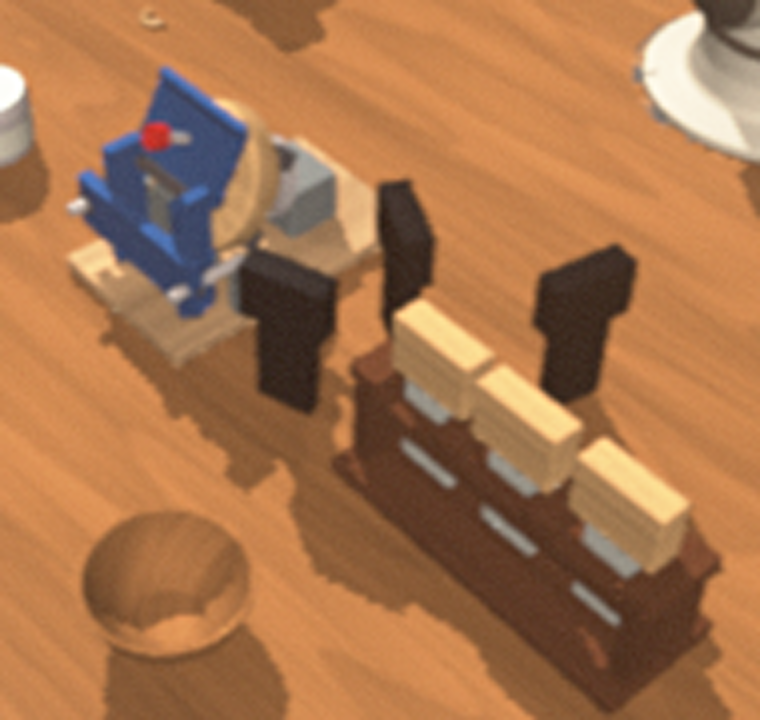

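```bash
python3 -c "
from h import *
print(np.round(toolT(),3))"
```

```text
[[-0.    -0.92   0.393  0.216]
 [-0.001  0.393  0.92   0.506]
 [-1.    -0.    -0.001  0.231]
 [ 0.     0.     0.     1.   ]]
```

```bash
cat >> h.py <<'E'
def plan(p,xax,zax,grip,n=None,T=None,dmax=50,amax=9.5,rd=1,show=True):
    """rows from pose T to target pos p (m), tool x along xax, tool z near zax"""
    T=toolT() if T is None else T
    x=np.array(xax,float);x/=np.linalg.norm(x); z=np.array(zax,float); z-=x*(z@x); z/=np.linalg.norm(z)
    G=np.column_stack([x,np.cross(z,x),z]); p=np.array(p,float)
    rv=R.from_matrix(T[:3,:3].T@G).as_rotvec(); ang=np.degrees(np.linalg.norm(rv)); d=np.linalg.norm(p-T[:3,3])*1000
    n=n or int(max(np.ceil(d/dmax),np.ceil(ang/amax),1))
    C=T.copy(); rows=[]
    for i in range(1,n+1):
        Rt=T[:3,:3]@R.from_rotvec(rv*i/n).as_matrix(); pt=T[:3,3]+(p-T[:3,3])*i/n
        t=np.round(np.degrees(R.from_matrix(C[:3,:3].T@Rt).as_rotvec()),1)
        # shift along axes before the row's turn
        s=np.round(C[:3,:3].T@(pt-C[:3,3])*1000,rd)
        rows.append([*(float(v) for v in t),*(float(v) for v in s),grip])
        C[:3,3]+=C[:3,:3]@s/1000; C[:3,:3]=C[:3,:3]@R.from_rotvec(np.radians(t)).as_matrix()
    if show:
        print(f"d={d:.0f} ang={ang:.1f} n={n}"); print('['+',\n'.join(str(r).replace('.0,',',') for r in rows)+']')
    return C
E
python3 -c "
from h import *
plan([.57,.20,.29],[0,0,-1],[1,-.05,0],60,n=11,rd=0)"
```

```text
d=471 ang=69.7 n=11
[[6.3, -0, 0, -5, -41, -13, 60],
[6.4, -0, 0, -6, -41, -8, 60],
[6.3, -0, 0, -5, -43, -4, 60],
[6.4, -0, 0, -5, -42, 1, 60],
[6.3, -0, 0, -6, -42, 6, 60],
[6.3, -0, 0, -5, -42, 10, 60],
[6.4, -0, 0, -6, -39, 15, 60],
[6.3, -0, 0, -5, -38, 19, 60],
[6.3, -0, 0, -5, -36, 23, 60],
[6.4, -0, 0, -6, -33, 27, 60],
[6.3, -0, 0.1, -5, -30, 30, 60]]
```

>>> {"method": "carry_out", "body": {"increments": [[6.3,0,0,-5,-41,-13,60],[6.4,0,0,-6,-41,-8,60],[6.3,0,0,-5,-43,-4,60],[6.4,0,0,-5,-42,1,60],[6.3,0,0,-6,-42,6,60],[6.3,0,0,-5,-42,10,60],[6.4,0,0,-6,-39,15,60],[6.3,0,0,-5,-38,19,60],[6.3,0,0,-5,-36,23,60],[6.4,0,0,-6,-33,27,60],[6.3,0,0,-5,-30,30,60]]}}

```text
time: 1.52
ee_pos: [0.5706, 0.1986, 0.2902]
tcp_rot: [-169.9, 90.0, -173.0]
wrist_force: [0.0, 0.0, -0.1]
opening: 0.0509
```

```bash
python3 -c "
from h import *
print(np.round(snap('wrist','pics/w1.png'),3), sensors.get_obs()['time'],sensors.get_obs()['q'])"
```

```text
[[-0.     0.053  0.999  0.571]
 [-0.     0.999 -0.053  0.199]
 [-1.    -0.    -0.     0.29 ]
 [ 0.     0.     0.     1.   ]] 1.575 [ 1.88753311e+01  1.50255501e+01  2.81872709e+01  1.03157396e+02
 -9.59383048e-02  1.12374478e+02]
```

View pics/w1.png

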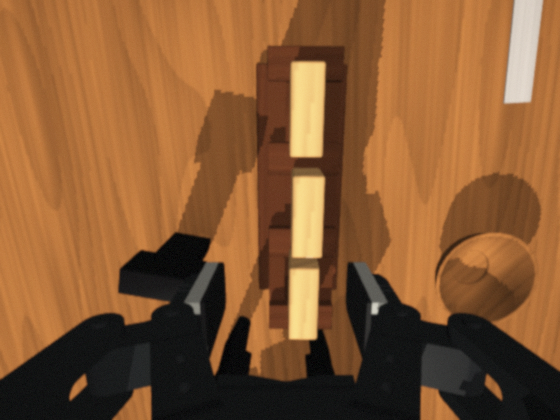

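```bash
cat >> h.py <<'E'
def handles(f):
    im=cv2.imread(f); hsv=cv2.cvtColor(im,cv2.COLOR_BGR2HSV)
    m=cv2.inRange(hsv,(15,70,170),(32,190,255)); m=cv2.morphologyEx(m,cv2.MORPH_OPEN,np.ones((3,3)))
    cs=cv2.findContours(m,cv2.RETR_EXTERNAL,cv2.CHAIN_APPROX_NONE)[0]; out=[]
    for c in cs:
        if cv2.contourArea(c)>400: out.append((cv2.contourArea(c),cv2.minAreaRect(c),cv2.boundingRect(c)))
    return out,m
E
python3 -c "
from h import *
T=np.load('pics/w1.npy'); hs,m=handles('pics/w1.png'); cv2.imwrite('pics/m1.png',m)
for a,r,b in hs:
    print(a,r,b)
    for p in cv2.boxPoints(r): print(np.round(p),np.round(onz('wrist',p,.15,T),4))
crop('pics/w1.png',240,40,120,300,2.7,'pics/w1c.png')
"
```

```text
1962.0 ((303.5, 303.5), (71.0, 29.0), 90.0) (289, 268, 30, 72)
[289. 268.] [0.57   0.1444 0.15  ]
[318. 268.] [0.5946 0.1431 0.15  ]
[318. 339.] [0.5926 0.0741 0.15  ]
[289. 339.] [0.5665 0.0755 0.15  ]
2407.5 ((307.63409423828125, 216.50326538085938), (31.1370792388916, 81.68301391601562), 1.3971809148788452) (292, 176, 33, 82)
[291. 257.] [0.5723 0.1543 0.15  ]
[293. 175.] [0.5772 0.2233 0.15  ]
[324. 176.] [0.6018 0.2214 0.15  ]
[322. 258.] [0.5984 0.1523 0.15  ]
3029.0 ((307.0079345703125, 109.00012969970703), (33.47197341918945, 94.49603271484375), 0.9093804955482483) (290, 62, 35, 95)
[290. 156.] [0.5752 0.2385 0.15  ]
[291.  61.] [0.5797 0.3067 0.15  ]
[324.  62.] [0.6041 0.305  0.15  ]
[323. 157.] [0.6013 0.2367 0.15  ]
```

View pics/w1c.png

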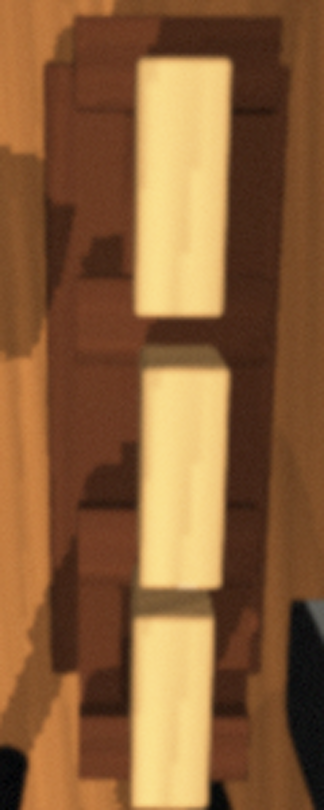

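```bash
python3 -c "
from h import *
for p in [(553,355),(733,360),(560,60),(750,60)]: print(onz('top',(170+p[0]/4,190+p[1]/4),.015))
print('red',tri([ray('top',(170+675/4,190+98/4)),ray('scene',(210+155/4,130+137/4))]))
print('lip L',tri([ray('top',(170+605/4,190+153/4)),ray('scene',(210+243/4,130+130/4))]))
print('lip R',tri([ray('top',(170+740/4,190+162/4)),ray('scene',(210+165/4,130+70/4))]))
"
```

```text
[ 0.38760578 -0.09301925  0.015     ]
[ 0.38043534 -0.24254268  0.015     ]
[ 0.63395336 -0.1059212   0.015     ]
[ 0.63085472 -0.2670874   0.015     ]
red (array([ 0.58636986, -0.18150432,  0.15115173]), [1.915892407044858, 1.9158924070449324])
lip L (array([ 0.54520052, -0.12561126,  0.16656247]), [0.4004170028104436, 0.40041700281041265])
lip R (array([ 0.53566601, -0.22778927,  0.16322975]), [1.5997136125273215, 1.5997136125273583])
```

```bash
cat >> h.py <<'E'
def slotaxes(yaw):
    c,s=np.cos(np.radians(yaw)),np.sin(np.radians(yaw)); h=np.array([c,s,0]); y=np.array([-s,c,0])
    ez=-.5*h+np.array([0,0,.8660254]); ex=.8660254*h+np.array([0,0,.5]); return ex,y,ez
E
python3 -c "
from h import *
ex,ey,ez=slotaxes(-4)
o=np.array([.556,-.177,.1])
plan(o+.17*ez+.01*ex,-ez,ex,60,n=9,rd=0)"
```

```text
d=381 ang=30.0 n=9
[[0.1, -3.3, -0, 4, -41, -8, 60],
[0, -3.4, -0, 4, -42, -8, 60],
[0.1, -3.3, -0, 3, -41, -8, 60],
[0, -3.3, -0, 3, -41, -9, 60],
[0.1, -3.3, -0, 2, -42, -8, 60],
[0, -3.4, -0, 2, -41, -9, 60],
[0.1, -3.3, -0, 2, -42, -8, 60],
[0, -3.3, -0, 0, -41, -9, 60],
[0.1, -3.4, -0, 1, -41, -9, 60]]
```

>>> {"method": "carry_out", "body": {"increments": [[0.1,-3.3,0,4,-41,-8,60],[0,-3.4,0,4,-42,-8,60],[0.1,-3.3,0,3,-41,-8,60],[0,-3.3,0,3,-41,-9,60],[0.1,-3.3,0,2,-42,-8,60],[0,-3.4,0,2,-41,-9,60],[0.1,-3.3,0,2,-42,-8,60],[0,-3.3,0,0,-41,-9,60],[0.1,-3.4,0,1,-41,-9,60]]}}

```text
time: 2.7
ee_pos: [0.4796, -0.1691, 0.2518]
tcp_rot: [0.2, 59.9, -3.1]
wrist_force: [0.5, 0.2, 0.5]
opening: 0.0512
```

```bash
python3 -c "
from h import *
print(np.round(snap('wrist','pics/w2.png'),3), sensors.get_obs()['time'],sensors.get_obs()['q'])
crop('pics/w2.png',180,60,250,200,3,'pics/w2c.png')"
```

```text
[[ 0.501  0.057  0.863  0.48 ]
 [-0.028  0.998 -0.05  -0.169]
 [-0.865  0.002  0.502  0.252]
 [ 0.     0.     0.     1.   ]] 2.75 [-26.07838723 -29.37228572 -22.50855955  68.65684358  11.15825657
  70.22818373]
```

View pics/w2.png

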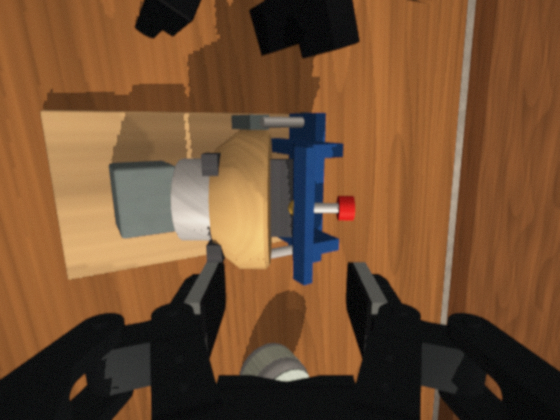

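View pics/w2c.png

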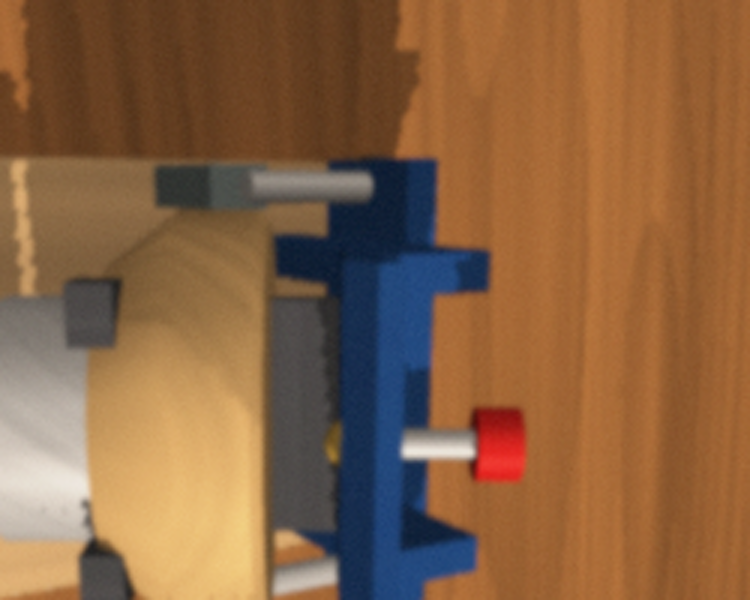

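>>> {"method": "carry_out", "body": {"increments": [[0,0,0,25,0,0,60],[0,0,0,30,0,0,60],[0,0,0,0,0,0,60]]}}

```text
time: 3.12
ee_pos: [0.5068, -0.169, 0.2015]
tcp_rot: [0.4, 60.2, -2.9]
wrist_force: [0.3, 0.5, 0.4]
opening: 0.0512
```

```bash
python3 -c "
from h import *
print(np.round(snap('wrist','pics/w3.png'),4), sensors.get_obs()['time'])
crop('pics/w3.png',220,120,160,120,5,'pics/w3c.png')"
```

```text
[[ 0.4957  0.0575  0.8666  0.5068]
 [-0.0253  0.9983 -0.0518 -0.169 ]
 [-0.8681  0.0037  0.4964  0.2015]
 [ 0.      0.      0.      1.    ]] 3.175
```

View pics/w3.png

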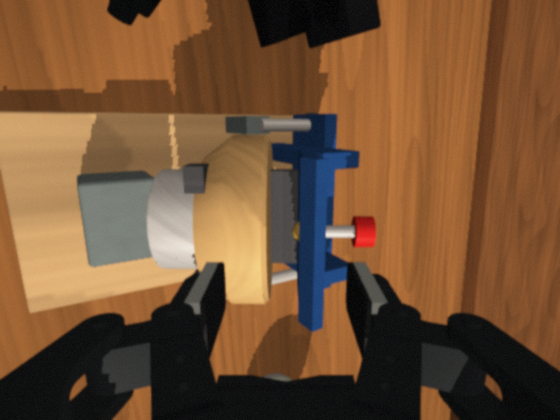

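View pics/w3c.png

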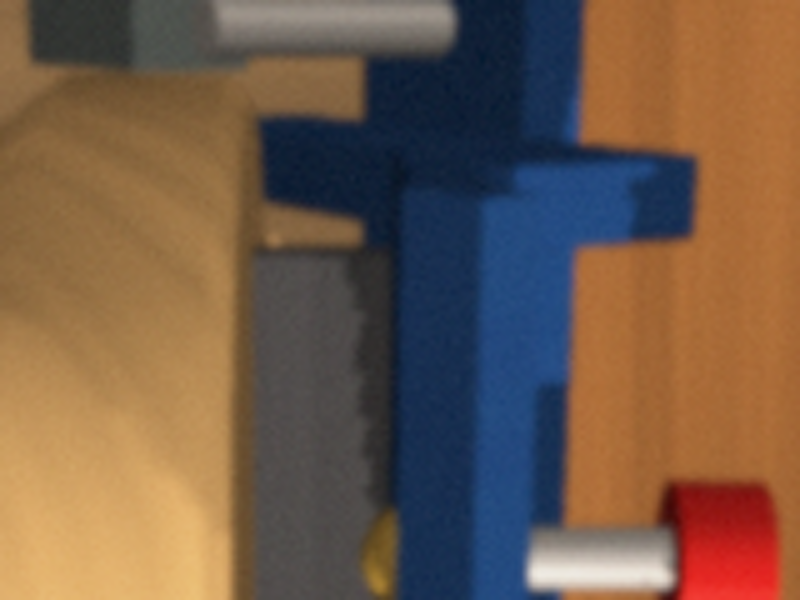

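```bash
python3 -c "
from h import *
T=np.load('pics/w3.npy')
print('knob',onz('wrist',(364.4,229),.153,T))
for v in (190,230,250): print(v,onz('wrist',(270.4,v),.1,T))
yaw=-3.2
ex,ey,ez=slotaxes(yaw)
def plane(uv,o,n,T):
    p,d=ray('wrist',uv,T); return p+d*((o-p)@n)/(d@n)
for v in (190,230):
    o=onz('wrist',(270.4,v),.1,T)
    for nm,u,h in (('ledge face',270.4,0),('ledge plate',297.8,0),('rim',266.4,62),('bend',300,60),('nosetip',292.6,36)):
        X=plane((u,v),o+h/1000*ez,ez,T); print(v,nm,np.round([(X-o)@ex*1000,(X-o)@ey*1000],2))
print('TCP z',(T[:3,3]-o)@ez, (T[:3,3]-o)@ex,(T[:3,3]-o)@ey)
"
```

```text
knob [ 0.59366475 -0.17649093  0.153     ]
190 [ 0.55243125 -0.1523853   0.1       ]
230 [ 0.55028512 -0.18222031  0.1       ]
250 [ 0.54916366 -0.19781065  0.1       ]
190 ledge face [0. 0.]
190 ledge plate [19.63 -0.05]
190 rim [ 0.77 11.87]
190 bend [19.01 11.44]
190 nosetip [15.34  6.86]
230 ledge face [0. 0.]
230 ledge plate [20.21 -0.04]
230 rim [ 0.81 19.23]
230 bend [19.58 18.57]
230 nosetip [15.8  11.13]
TCP z 0.10997751706694754 0.012506806578109403 0.010746342452030572
```

```bash
python3 -c "
from h import *
T=np.load('pics/w3.npy')
print(onz('wrist',(296.,230.4),.138,T))
plan([.581,.109,.23],[0,0,-1],[1,-.053,0],60,n=8,rd=0)"
```

```text
[ 0.5497164  -0.17209306  0.138     ]
d=289 ang=29.9 n=8
[[-0, 3.7, -0, 1, 35, 8, 60],
[-0.1, 3.8, -0, 0, 35, 8, 60],
[-0, 3.7, -0, -0, 36, 8, 60],
[-0, 3.7, -0.1, -1, 35, 8, 60],
[-0.1, 3.8, 0, -1, 35, 8, 60],
[-0, 3.7, 0, -2, 35, 7, 60],
[-0.1, 3.7, 0, -2, 36, 8, 60],
[0, 3.8, -0, -3, 35, 8, 60]]
```

>>> {"method": "carry_out", "body": {"increments": [[0,3.7,0,-10,30,8,60],[-0.1,3.8,0,-6,35,8,60],[0,3.7,0,0,38,8,60],[0,3.7,0,4,38,8,60],[-0.1,3.8,0,4,35,8,60],[0,3.7,0,0,35,8,60],[0,3.7,0,0,36,8,60],[0,3.8,0,0,35,0,60],[0,0,0,0,0,0,60]]}}

```text
time: 4.3
ee_pos: [0.5712, 0.1113, 0.2289]
tcp_rot: [70.4, 89.9, 67.4]
wrist_force: [0.8, -0.3, -0.3]
opening: 0.051
```

```bash
python3 -c "
from h import *
T=snap('wrist','pics/w4.png');print(np.round(T,4), sensors.get_obs()['time'])
T1=np.load('pics/w1.npy')
hs,m=handles('pics/w4.png')
for a,r,b in hs:
    print(a,r,b)
    for p in cv2.boxPoints(r): print(np.round(p),np.round(onz('wrist',p,.15,T),4))
"
```

```text
[[ 5.000e-04  5.170e-02  9.987e-01  5.712e-01]
 [ 1.200e-03  9.987e-01 -5.170e-02  1.113e-01]
 [-1.000e+00  1.200e-03  4.000e-04  2.289e-01]
 [ 0.000e+00  0.000e+00  0.000e+00  1.000e+00]] 4.35
3863.0 ((302.0, 229.0), (102.0, 40.0), 90.0) (282, 178, 41, 103)
[282. 178.] [0.5701 0.1441 0.15  ]
[322. 178.] [0.5949 0.1428 0.15  ]
[322. 280.] [0.5932 0.0739 0.15  ]
[282. 280.] [0.5664 0.0753 0.15  ]
5058.5 ((307.474853515625, 101.18031311035156), (43.458251953125, 122.48292541503906), 1.2188752889633179) (286, 40, 45, 123)
[284. 162.] [0.5722 0.1539 0.15  ]
[287.  39.] [0.5772 0.2223 0.15  ]
[331.  40.] [0.6016 0.2206 0.15  ]
[328. 163.] [0.5988 0.152  0.15  ]
613.0 ((304.0, 14.5), (29.0, 42.0), 90.0) (283, 0, 43, 30)
[283.   0.] [0.576  0.2422 0.15  ]
[325.   0.] [0.599 0.241 0.15 ]
[325.  29.] [0.5987 0.2266 0.15  ]
[283.  29.] [0.5752 0.2278 0.15  ]
```

View pics/w4.png

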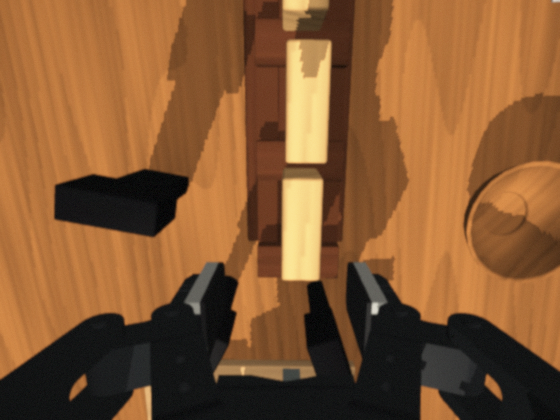

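>>> {"method": "carry_out", "body": {"increments": [[0,0,0,20,-2,10,60],[0,0,0,45,0,0,60],[0,0,0,40,0,0,60],[0,0,0,12,0,0,60],[0,0,0,0,0,0,15],[0,0,0,0,0,0,15],[0,0,0,0,0,0,15]], "squeeze": 50}}

```text
time: 5.22
ee_pos: [0.5813, 0.1069, 0.1134]
tcp_rot: [21.5, 89.8, 18.4]
wrist_force: [0.6, -1.0, 3.2]
opening: 0.0252
```

>>> {"method": "carry_out", "body": {"increments": [[0,0,0,-15,0,0,15],[0,0,0,-35,0,0,15],[0,0,0,-45,0,0,15],[0,0,0,-35,0,0,15],[0,0,0,0,0,0,15]]}}

```text
time: 5.85
ee_pos: [0.5814, 0.1071, 0.2463]
tcp_rot: [18.4, 89.5, 15.3]
wrist_force: [-0.0, 0.3, -2.5]
opening: 0.0256
```

```bash
python3 -c "
from h import *
T=snap('wrist','pics/w5.png');print(np.round(T,4)); o=sensors.get_obs();print(o['time'],o['wrist_force'],o['opening'])
crop('pics/w5.png',200,100,200,200,4,'pics/w5c.png')
"
```

```text
[[ 0.0079  0.0543  0.9985  0.5814]
 [ 0.0022  0.9985 -0.0544  0.1071]
 [-1.      0.0026  0.0077  0.2463]
 [ 0.      0.      0.      1.    ]]
5.9 [-0.0168386   0.33592521 -2.49692034] 0.025649848257480613
```

View pics/w5c.png

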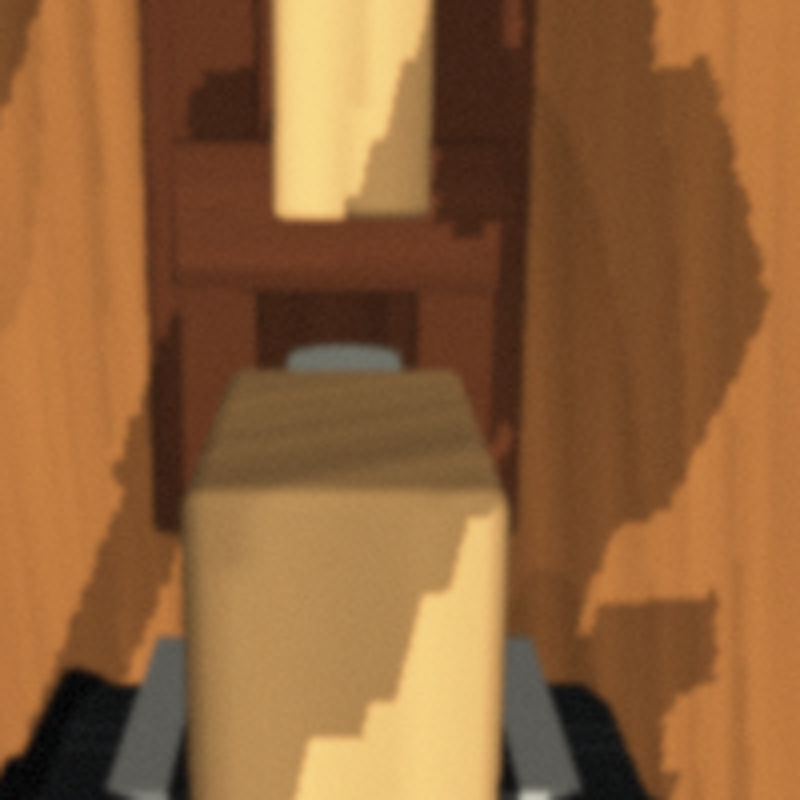

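```bash
python3 -c "
from h import *
T=np.load('pics/w5.npy'); c=vision.calibration('wrist')
def at(u,v,tx):
    K=c['camera_matrix'];M=c['mount'];d=M[:3,:3]@np.array([(u-K[0,2])/K[0,0],-(v-K[1,2])/K[1,1],-1.]);p=M[:3,3];return np.round((p+d*(tx/1000-p[0])/d[0])*1000,1)
print('top edge',at(286,222.5,-37),'bot edge',at(287,192.5,13),'nose far',at(286,186,90))
ex,ey,ez=slotaxes(-4); o=np.array([.5509,-.173,.1])
a=-ez; m=np.array([0.26,-.018,-.966]);
C=plan([.53,0.0,.30],m,ex*[1,1,.5],15,n=4,rd=0,T=T)
C=plan(o+.0087*ex-.002*ey+.188*ez,a,ex,15,n=6,rd=0,T=C)
"
```

```text
top edge [-37.   37.5  -0.5] bot edge [13.  36.7  0. ] nose far [90.  25.5 -0.3]
d=130 ang=14.7 n=4
[[0.2, -3.7, -0.1, -14, -27, -11, 15],
[0.2, -3.6, -0, -14, -28, -11, 15],
[0.2, -3.7, -0.1, -15, -27, -9, 15],
[0.3, -3.7, -0.1, -15, -28, -8, 15]]
d=184 ang=14.9 n=6
[[-0, -2.5, 0, 3, -29, -10, 15],
[-0, -2.5, 0, 2, -29, -10, 15],
[-0, -2.4, 0, 3, -29, -10, 15],
[-0, -2.5, 0, 1, -28, -11, 15],
[-0, -2.5, 0, 1, -29, -10, 15],
[-0, -2.5, 0, 1, -29, -11, 15]]
```

```bash
python3 -c "
from h import *
print(vision.calibration('wrist'))"
```

```text
{'camera_matrix': array([[358.11876849,   0.        , 285.43349238],
       [  0.        , 358.11876849, 217.14364932],
       [  0.        ,   0.        ,   1.        ]]), 'mount': array([[-1.14448581e-04,  2.64093142e-01, -9.64497174e-01,
        -1.41843250e-01],
       [-2.36532335e-06,  9.64497181e-01,  2.64093144e-01,
         6.78534454e-02],
       [ 9.99999993e-01,  3.25064332e-05, -1.09760668e-04,
        -6.70059582e-04],
       [ 0.00000000e+00,  0.00000000e+00,  0.00000000e+00,
         1.00000000e+00]])}
```

```bash
python3 -c "
from h import *
for i in range(3): print(vision.calibration('wrist')['mount'][:3,3])"; python3 -c "
from h import *
for i in range(3): print(vision.calibration('wrist')['mount'][:3,3],vision.calibration('top')['extrinsics'][:3,3])"
```

```text
[-0.14184325  0.06785345 -0.00067006]
[-0.14184325  0.06785345 -0.00067006]
[-0.14184325  0.06785345 -0.00067006]
[-0.14184325  0.06785345 -0.00067006] [ 0.01561629 -0.65247009 -1.50264919]
[-0.14184325  0.06785345 -0.00067006] [ 0.01561629 -0.65247009 -1.50264919]
[-0.14184325  0.06785345 -0.00067006] [ 0.01561629 -0.65247009 -1.50264919]
```

```bash
sed -i "s/T=toolT(); im=vision/T=toolT(); np.save(f[:-4]+'_m.npy',vision.calibration('wrist')['mount']); im=vision/" h.py; python3 -c "
from h import *
T=np.load('pics/w5.npy')
ex,ey,ez=slotaxes(-4); o=np.array([.5509,-.173,.1])
C=plan([.53,0.0,.30],[0.26,-.018,-.966],ex*[1,1,.5],15,n=4,rd=0,T=T)
C=plan(o+.0095*ex-.002*ey+.188*ez,-ez,ex,15,n=6,rd=0,T=C)
"
```

```text
d=130 ang=14.7 n=4
[[0.2, -3.7, -0.1, -14, -27, -11, 15],
[0.2, -3.6, -0, -14, -28, -11, 15],
[0.2, -3.7, -0.1, -15, -27, -9, 15],
[0.3, -3.7, -0.1, -15, -28, -8, 15]]
d=184 ang=14.9 n=6
[[-0, -2.5, 0, 3, -29, -10, 15],
[-0, -2.5, 0, 2, -29, -10, 15],
[-0, -2.4, 0, 2, -29, -10, 15],
[-0, -2.5, 0, 2, -28, -10, 15],
[-0, -2.5, 0, 1, -29, -11, 15],
[-0, -2.5, 0, 1, -29, -10, 15]]
```

>>> {"method": "carry_out", "body": {"increments": [[0.2,-3.7,-0.1,-14,-27,-11,15],[0.2,-3.6,0,-14,-28,-11,15],[0.2,-3.7,-0.1,-15,-27,-9,15],[0.3,-3.7,-0.1,-15,-28,-8,15],[0,-2.5,0,3,-29,-10,15],[0,-2.5,0,2,-29,-10,15],[0,-2.4,0,2,-29,-10,15],[0,-2.5,0,2,-28,-10,15],[0,-2.5,0,1,-29,-11,15],[0,-2.5,0,1,-29,-10,15],[0,0,0,0,0,0,15],[0,0,0,0,0,0,15]]}}

```text
time: 7.4
ee_pos: [0.4639, -0.169, 0.2635]
tcp_rot: [-0.2, 60.4, -4.2]
wrist_force: [0.4, 0.1, -2.1]
opening: 0.0256
```

```bash
python3 -c "
from h import *
T=snap('wrist','pics/w6.png');print(np.round(T,4)); o=sensors.get_obs();print(o['time'],o['wrist_force'],o['opening'],np.load('pics/w6_m.npy')[:3,3])
crop('pics/w6.png',190,120,200,150,4,'pics/w6c.png')
ex,ey,ez=slotaxes(-4); o=np.array([.5509,-.173,.1]); d=T[:3,3]-o; print(d@ex,d@ey,d@ez); B=np.column_stack([-ez,ey,ex]); print(R.from_matrix(T[:3,:3].T@B).as_rotvec(degrees=True))
"
```

```text
[[ 0.4931  0.0712  0.8671  0.4639]
 [-0.0364  0.9975 -0.0612 -0.169 ]
 [-0.8692 -0.0014  0.4944  0.2635]
 [ 0.      0.      0.      1.    ]]
7.45 [-1.12146254  0.41602321 -2.11523868] 0.025586748529657217 [-0.1422817   0.06784446 -0.00097001]
0.006395756107839004 -0.002114777367552714 0.1851584828779348
[-0.03374087 -0.36878863  0.10981261]
```

View pics/w6c.png

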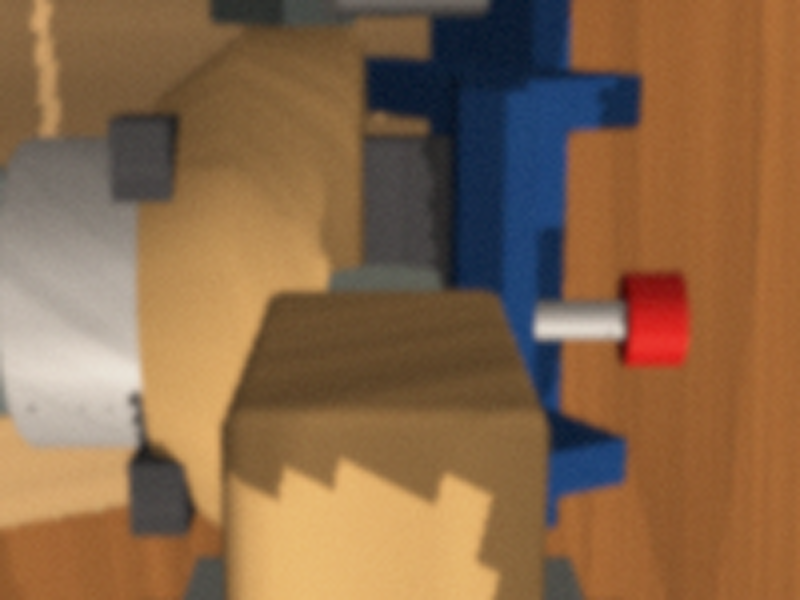

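>>> {"method": "carry_out", "body": {"increments": [[0,-0.4,0.1,20,0,3.2,15],[0,0,0,0,0,0,15],[0,0,0,0,0,0,15]]}}

```text
time: 7.82
ee_pos: [0.4769, -0.1696, 0.2487]
tcp_rot: [-0.0, 59.9, -4.0]
wrist_force: [-1.0, 0.9, -0.6]
opening: 0.0257
```

```bash
cat >> h.py <<'E'
def slotrep(T,o=np.array([.5509,-.173,.1]),yaw=-4):
    ex,ey,ez=slotaxes(yaw); d=T[:3,3]-o; B=np.column_stack([-ez,ey,ex])
    print('slot x y z mm',np.round([d@ex*1e3,d@ey*1e3,d@ez*1e3],1),'rot err',np.round(R.from_matrix(T[:3,:3].T@B).as_rotvec(degrees=True),2))
    ob=sensors.get_obs(); f=ob['wrist_force']; print('t',ob['time'],'F slot',np.round([f@ex,f@ey,f@ez],1),'open',ob['opening'],'tau',np.round(ob['torque'],2))
E
python3 -c "
from h import *
T=snap('wrist','pics/w7.png');slotrep(T)
crop('pics/w7.png',190,120,200,150,4,'pics/w7c.png')
"
```

```text
slot x y z mm [ 10.2  -1.7 165.8] rot err [ 0.06  0.07 -0.02]
t 7.875 F slot [-0.   0.1 -0.7] open 0.02532380331042818 tau [ 0.05  0.62 -0.02]
```

View pics/w7c.png

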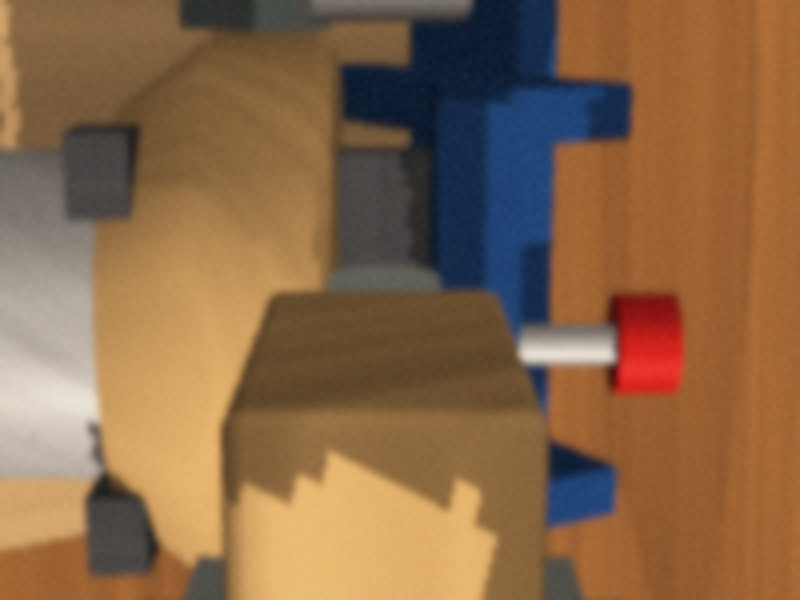

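>>> {"method": "carry_out", "body": {"increments": [[0,0,0,8,0,-0.4,15],[0,0,0,10,0,0,15],[0,0,0,0,0,0,15]]}}

```text
time: 8.25
ee_pos: [0.4858, -0.1707, 0.2319]
tcp_rot: [-0.0, 59.9, -4.0]
wrist_force: [1.1, 0.5, -0.7]
opening: 0.0257
```

```bash
python3 -c "
from h import *
T=snap('wrist','pics/w8.png');slotrep(T)
crop('pics/w8.png',190,120,200,150,4,'pics/w8c.png')
"
```

```text
slot x y z mm [  9.6  -2.2 146.7] rot err [ 0.02  0.09 -0.01]
t 8.3 F slot [ 0.8 -0.4 -0.5] open 0.02527750910664444 tau [0.01 0.26 0.  ]
```

View pics/w8c.png

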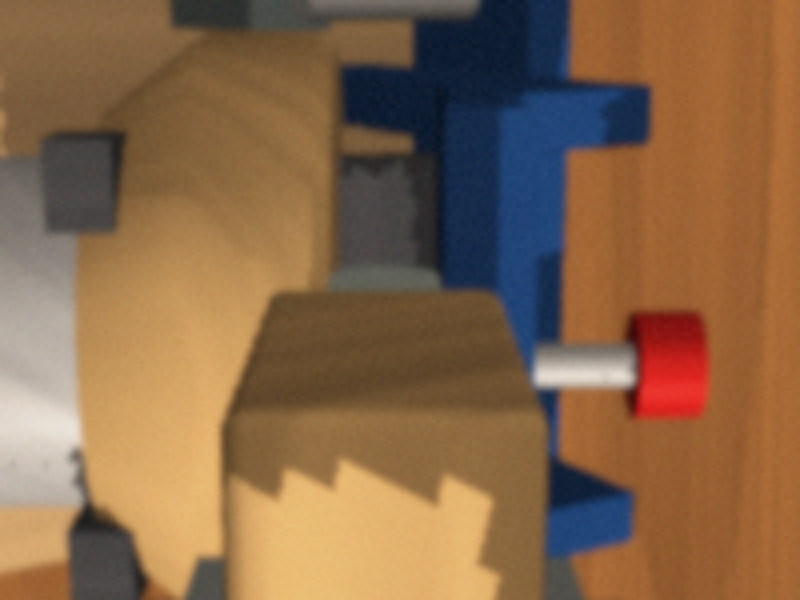

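>>> {"method": "carry_out", "body": {"increments": [[0,0,0,10,0,0,15],[0,0,0,12,0,0,15],[0,0,0,0,0,0,15]]}}

```text
time: 8.68
ee_pos: [0.497, -0.1715, 0.2126]
tcp_rot: [-0.0, 59.9, -4.0]
wrist_force: [3.7, -0.5, -2.4]
opening: 0.0253
```

```bash
python3 -c "
from h import *
slotrep(toolT())"
```

```text
slot x y z mm [  9.7  -2.3 124.4] rot err [ 0.02  0.09 -0.  ]
t 8.675 F slot [ 2.  -0.2 -3.9] open 0.025254124228932383 tau [-0.11 -0.25  0.  ]
```

>>> {"method": "carry_out", "body": {"increments": [[0,0,0,8,0,0,15],[0,0,0,8,0,0,15],[0,0,0,0,0,0,15]]}}

```text
time: 9.05
ee_pos: [0.5049, -0.1721, 0.1991]
tcp_rot: [-0.0, 59.9, -4.0]
wrist_force: [4.4, 0.0, -2.9]
opening: 0.0253
```

```bash
python3 -c "
from h import *
slotrep(toolT())"
```

```text
slot x y z mm [  9.7  -2.3 108.8] rot err [0.02 0.1  0.  ]
t 9.05 F slot [ 2.3  0.3 -4.7] open 0.025279776803601176 tau [-0.19 -0.43  0.06]
```

>>> {"method": "carry_out", "body": {"increments": [[0,0,0,5,0,0,15],[0,0,0,3,0,0,15],[0,0,0,0,0,0,15]]}}

```text
time: 9.43
ee_pos: [0.5087, -0.1724, 0.1925]
tcp_rot: [-0.0, 59.9, -4.0]
wrist_force: [4.4, -0.5, -1.8]
opening: 0.0257
```

```bash
python3 -c "
from h import *
slotrep(toolT())"
```

```text
slot x y z mm [  9.7  -2.3 101.2] rot err [0.02 0.1  0.02]
t 9.425 F slot [ 2.9 -0.2 -3.8] open 0.02567026497576305 tau [-0.13 -0.4   0.05]
```

>>> {"method": "carry_out", "body": {"increments": [[0,0,0,2,0,0,15],[0,0,0,2,0,0,15],[0,0,0,0,0,0,15]]}}

```text
time: 9.8
ee_pos: [0.5105, -0.1726, 0.1896]
tcp_rot: [-0.1, 59.9, -4.1]
wrist_force: [-0.0, -0.5, 2.4]
opening: 0.0254
```

```bash
python3 -c "
from h import *
T=snap('wrist','pics/w9.png');slotrep(T)
crop('pics/w9.png',190,120,200,150,4,'pics/w9c.png')
snap('top','pics/t9.png'); snap('scene','pics/s9.png')
crop('pics/scene0.png',220,140,90,80,4,'pics/sa.png');crop('pics/s9.png',220,140,90,80,4,'pics/sb.png')
cv2.imwrite('pics/sab.png',np.hstack([cv2.imread('pics/sa.png'),cv2.imread('pics/sb.png')]))
"
```

```text
slot x y z mm [ 9.9 -2.4 97.8] rot err [0.   0.11 0.04]
t 9.85 F slot [-0.3 -0.4  3.2] open 0.025544730699925994 tau [-0.07  0.3  -0.02]
```

View pics/w9c.png

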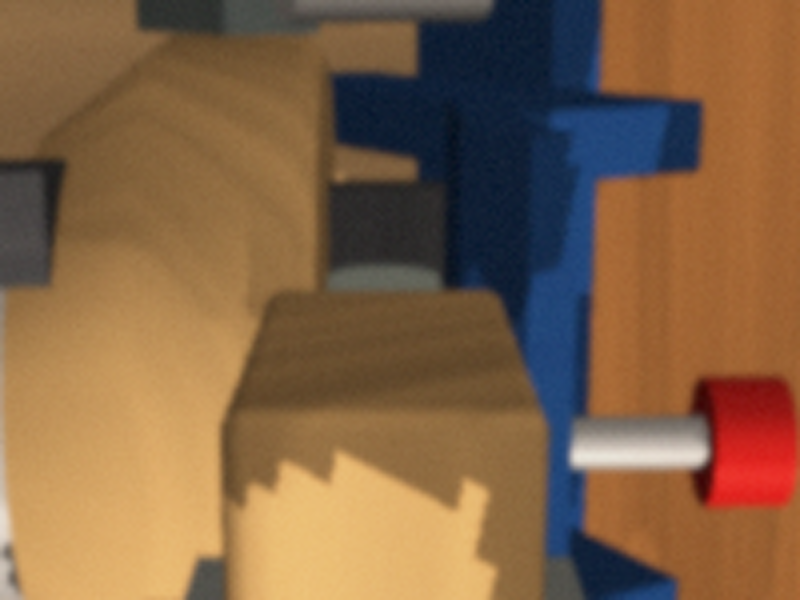

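View pics/sab.png

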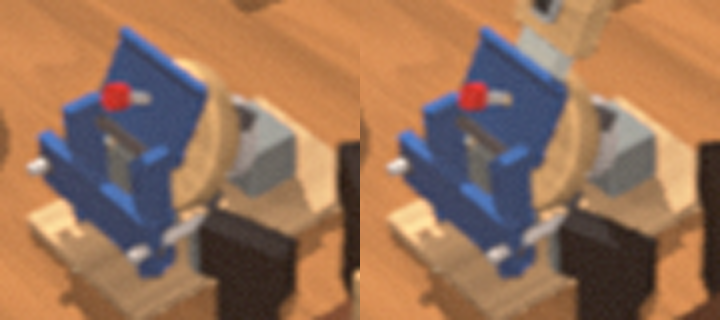

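>>> {"method": "carry_out", "body": {"increments": [[0,0,0,1,0,0,15],[0,0,0,0,0,0,55],[0,0,0,0,0,0,55],[0,0,0,0,0,0,55],[0,0,0,-10,0,0,55],[0,0,0,-30,0,0,55],[0,0,0,-40,0,0,55],[0,0,0,-20,0,0,55],[0,0,0,0,0,0,55]]}}

```text
time: 11.08
ee_pos: [0.461, -0.1693, 0.2774]
tcp_rot: [-0.2, 59.7, -4.2]
wrist_force: [0.3, 0.2, -0.3]
opening: 0.0471
```

```bash
python3 -c "
from h import *
T=snap('wrist','pics/w10.png');slotrep(T)
snap('top','pics/t10.png'); snap('scene','pics/s10.png')
crop('pics/top0.png',295,190,75,75,5,'pics/ta.png');crop('pics/t10.png',295,190,75,75,5,'pics/tb.png')
crop('pics/s10.png',220,140,90,80,4.7,'pics/sb.png')
cv2.imwrite('pics/tab.png',np.hstack([cv2.imread('pics/ta.png'),cv2.imread('pics/tb.png')]))
"
```

```text
slot x y z mm [ 10.8  -2.6 198.6] rot err [0.02 0.29 0.1 ]
t 11.125 F slot [-0.3 -0.1 -0.1] open 0.046653612088653255 tau [0.05 0.46 0.05]
```

View pics/w10.png

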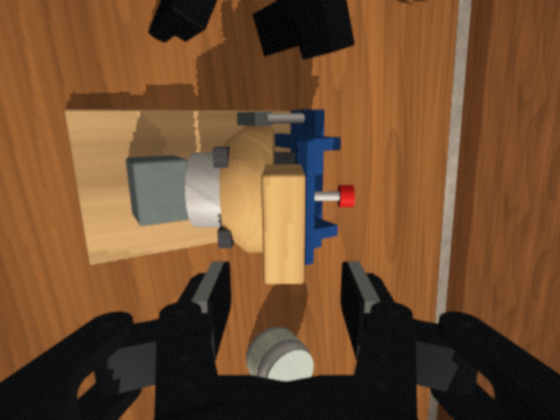

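View pics/tab.png

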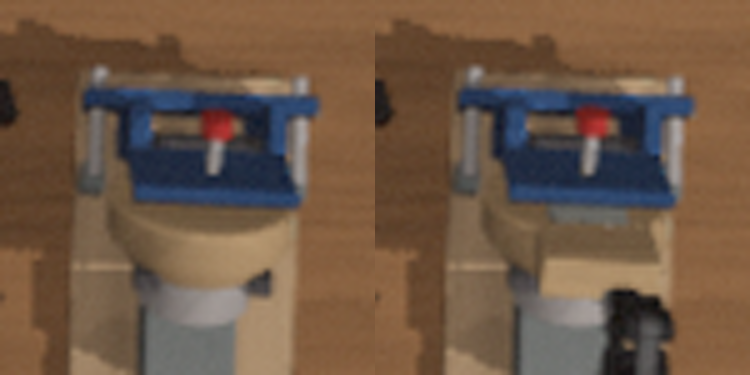

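View pics/sb.png

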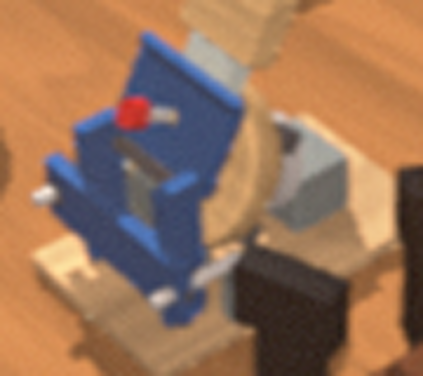

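```bash
python3 -c "
from h import *
def red(f):
    h=cv2.cvtColor(cv2.imread(f),cv2.COLOR_BGR2HSV).astype(int); im=cv2.imread(f).astype(float)
    w=np.clip(im[:,:,2]-1.8*np.maximum(im[:,:,1],im[:,:,0])-30,0,None); w[:,:220]=0;w[:,370:]=0;w[260:]=0;w[:100]=0
    ys,xs=np.mgrid[:420,:560]; return (w*xs).sum()/w.sum(),(w*ys).sum()/w.sum()
ks=[]
for a,b in (('top0','scene0'),('t10','s10')):
    A,B=red(f'pics/{a}.png'),red(f'pics/{b}.png'); X=tri([ray('top',A),ray('scene',B)]); print(A,B,X); ks.append(X[0])
ex,ey,ez=slotaxes(-4); d=ks[1]-ks[0]; print('knob shift mm',d@ex*1e3,d@ey*1e3,d@ez*1e3)
T=np.load('pics/w10.npy')
hs,m=handles('pics/w10.png')
o=np.array([.5509,-.173,.1])
def pl(uv,h):
    p,dd=ray('wrist',uv,T); X=p+dd*((o+h*ez-p)@ez)/(dd@ez); return np.round([(X-o)@ex*1e3,(X-o)@ey*1e3],1)
for a,r,b in hs:
    print(a,r)
for uv in ((264,179),(305,179),(305,283),(264,283)): print(pl(uv,.135))
crop('pics/w10.png',200,100,200,200,4,'pics/w10c.png')
crop('pics/s10.png',180,130,220,180,3.6,'pics/s10c.png')
"
```

```text
(np.float64(338.2865284974093), np.float64(214.85103626943004)) (np.float64(248.4394947449619), np.float64(163.50429081091505)) (array([ 0.58611774, -0.18069349,  0.1540422 ]), [0.4305315807747162, 0.430531580774559])
(np.float64(338.25749690210654), np.float64(214.1340768277571)) (np.float64(247.77680331099722), np.float64(163.45270003941664)) (array([ 0.58836566, -0.18064356,  0.15544471]), [0.21147660314388175, 0.21147660314406166])
knob shift mm 2.6402573703970855 0.20661510511757644 0.0951320584467559
7199.5 ((261.5, 225.5), (117.0, 85.0), 90.0)
10004.0 ((141.68917846679688, 177.1351318359375), (155.35704040527344, 132.17678833007812), 80.53767395019531)
[-2.2 31.7]
[21.5 31.7]
[ 22.5 -34.1]
[ -3.3 -34.1]
```

View pics/w10c.png

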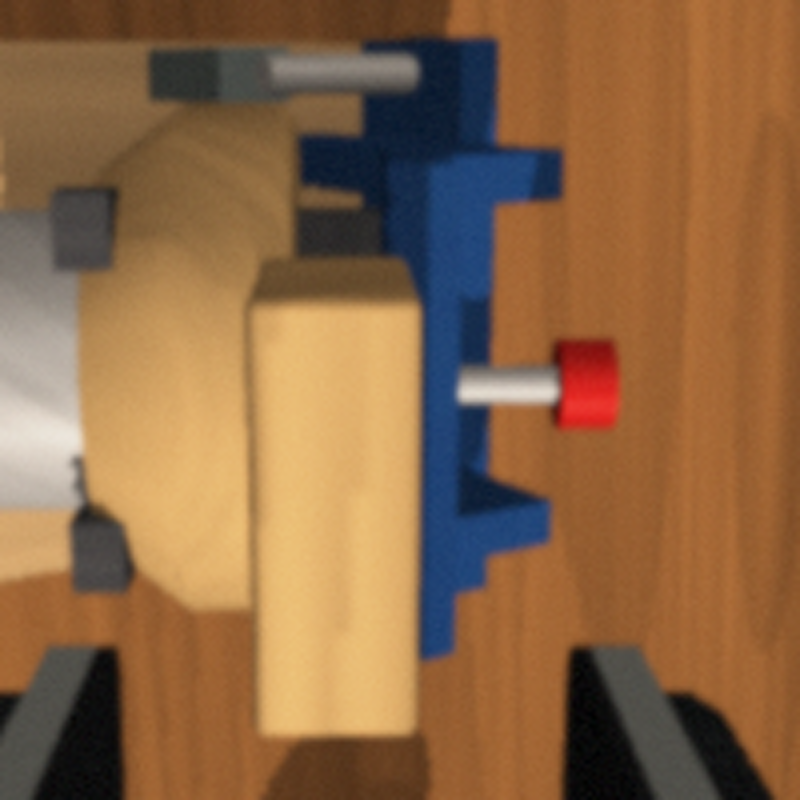

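View pics/s10c.png

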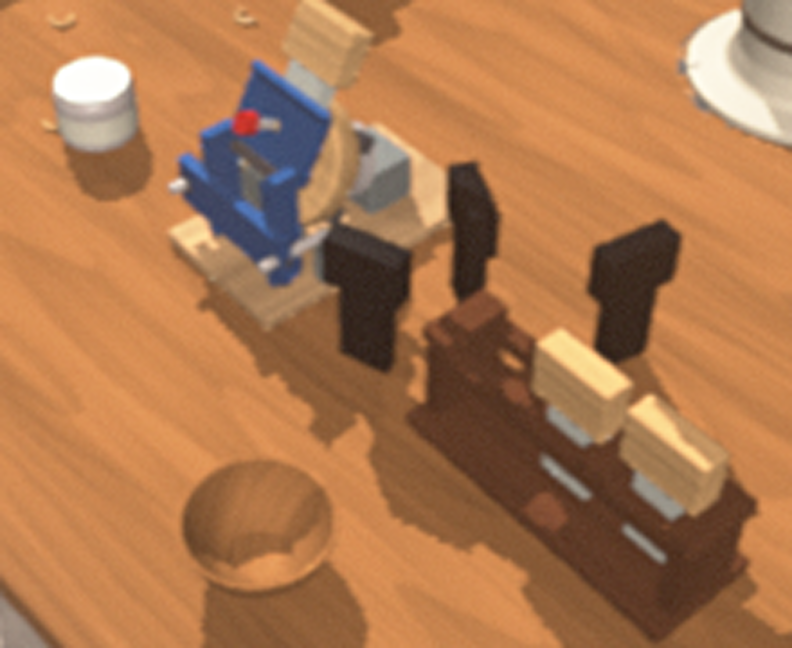

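```bash
python3 -c "
from workcell import job_done
print(job_done())"
```

```text
the job is handed in; nothing more can be done
None
```

The 18 mm packer (packer_c) is standing in the gap, seated on the ledge with the pin pushed back, and the job is handed in at about 11 s.

- **Which packer:** In the wrist pictures the gap measured about 19 to 19.5 mm. The packer from the rack's −y opening looked about 18.9 mm thick once lifted, so I took it as the 18 mm one. It was the first I tried and it fitted, so I did not need to try the others.
- **Seating:** It slid down with only a few newtons until a contact force of about 7 N came on. The tool was then 97.8 mm above the ledge point, against 98 mm predicted.
- **Pin:** The red knob had moved out 2.6 mm, measured from the top and scene cameras before and after. That is inside the 2 to 4 mm asked for.
- **Everything else:** After letting go and backing off, the scene picture shows the other two packers hanging upright in the rack. The bowl, tin and black look-alikes stand where they were. The gouge was outside the final crop, but the arm never went near it.

**Check that disagreed:** My pixel reading of the handle's length in the last wrist view gave 66 mm instead of 70. I put this down to where I picked the edge, since its width read 25.8 mm against 26 at the expected height.

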